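# Gauge the wear of the accessory rail's groove

## Task

Take the depth gauge from its rest, feel lightly across the top of the rail until the probe drops into the groove with the indicator pin still down, then push gently, never above 40 N, until the base sits flat, and keep it there for a second. Read the depth and stand the gauge back in the rest, reading still showing: in the socket at the robot's left if the groove is shallower than 10 mm, at its right if deeper. Leave everything else alone.

Things in the scene. Friction and masses are not known exactly. Their poses are not given: they have to be found in the camera images.
- rail: Low aluminium rail fixed to the table, 194 long (its x) by 90 wide (y) by 32 mm high, a 12 mm black cap at each end. Origin: centre of its underside, z up; yaw within 0.45 rad of 0. One groove, 7 mm wide, runs along x. It is NOT on the centreline: its middle lies anywhere from y = -7 to +7 mm, different each time; no listed pose tells it. From above it is a narrow dark slot.
- rail_face (a point): Middle of the rail's top (not of the groove), at the level of the top face, 32 mm above the table; axes as the rail's: x along the groove, y across. The flat face spans y -27 to +27 and x -85 to +85 mm; gauge within 50 mm of the middle along x. The groove's floor, a rubber strip, lies 5 to 15 mm below this face, different each time.
- gauge: Loose depth gauge, about 230 g: steel base 34 (its x) by 48 (y) by 10 mm; on it a black column 24 (x) by 26 (y) mm, to grip, whose top is 56 mm above the base's underside; out of its top stands an indicator pin, 10 mm thick, on the axis. Origin: centre of the base's underside, z up. It starts in the rest's middle socket, square to it within 0.12 rad.
- gauge_base (a point): Centre of the underside of the gauge's base; axes as the gauge's.
- probe_tip (a point): Lower end of the gauge's steel probe, 4 mm thick, on the gauge's axis; when free it sticks out 18 mm below the base's underside. It is pushed up into the base against a spring: 8 N to start it, then 0.1 N more per mm, at most 18 mm; the pin adds about 1 N.
- drag_pin (a joint): Gauge reading, m: how far the indicator pin has been pushed up, 0 (start) to 0.018. The probe pushes it one to one and friction (0.8 N) keeps it at the farthest that the probe went in; it can be pressed down again. Base flat on the rail: groove depth = 18 mm - reading, so 10 mm deep reads 0.008, a deeper groove less. When the probe enters the groove it must read under 0.0025.
- pin_top (a point): Top of the indicator pin: 58 mm above the base's underside at reading 0, that is 2 mm above the column's top, plus the reading.
- rest: Grey plastic rest for the gauge, fixed to the table, 64 (x) by 196 (y) by 32 mm high, with three square through holes (sockets), 18 mm wide, in a row along its y at -62, 0 and +62 mm. The gauge stands with its base on the top and its probe hanging in a hole. Origin: centre of its underside. Its yaw lies within 0.35 rad of 0, so +y is the robot's left.
- socket_left (a point): Middle of the mouth of the robot's left (+y) socket, on the rest's top; axes as the rest's.
- socket_middle (a point): Middle of the mouth of the middle socket (where the gauge starts).
- socket_right (a point): Middle of the mouth of the robot's right (-y) socket.
- slicker: Bystander: coral slicker brush, head 55 by 100 mm, handle 110 mm to its -x, 24 mm high. Origin: under the head.
- comb: Bystander: flat steel comb, 190 mm along its y, 35 mm wide, 5 mm high. Origin: under its back.
- canister: Bystander: closed ceramic canister, 100 mm across, 130 mm high. Origin: underside.
- bristle: Bystander: oval beechwood bristle brush lying bristles down, 70 by 125 mm, 34 mm high. Origin: underside.
- spray: Bystander: amber bottle, 56 mm across, 170 mm high. Origin: underside.
Things that resemble listed ones, but are neither listed nor needed, are in the scene too. Leave any turquoise look-alike of the rail alone. Leave any brown or yellow look-alike of the gauge alone.

How it is judged (in metres and radians):
On the way, in this order (a step that is already met when the one before it is completed fails the run):
1. the probe has dropped at least 2 mm into the groove with the indicator pin still down (reading under 2.5 mm) (z of probe_tip in the frame of rail_face between -0.02 and -0.002 m and y of probe_tip in the frame of rail_face between -0.0115 and 0.0115 m and x of gauge_base in the frame of rail_face between -0.06 and 0.06 m and value of joint drag_pin below 0.0025 m), for 0.02 s.
2. the base sits flat on the rail with the probe in the groove, kept for 0.6 s (z of probe_tip in the frame of rail_face between -0.02 and -0.002 m and y of probe_tip in the frame of rail_face between -0.0115 and 0.0115 m and x of gauge_base in the frame of rail_face between -0.06 and 0.06 m and z of gauge_base in the frame of rail_face below 0.0015 m and angle between gauge's own z axis and vertical below 0.04 rad and value of joint drag_pin above 0.002 m), for 0.6 s.
At the end, for the whole second after the job is handed in: The gauge stands upright (0.06 rad), released and still, base on the rest within 7 mm of the left socket if the groove is shallower than 10 mm, of the right socket if deeper (either within 1 mm of 10 mm), its reading still showing (pin up over 1.5 mm) (angle between gauge's own z axis and vertical below 0.06 rad and height (world z) of gauge_base between 0.029 and 0.035 m and linear speed of gauge below 0.02 m/s and value of joint drag_pin above 0.0015 m and ((horizontal distance between gauge_base and socket_left below 0.007 m and value of joint drag_pin above 0.007 m) or (horizontal distance between gauge_base and socket_right below 0.007 m and value of joint drag_pin below 0.009 m))); the robot touches nothing.
It fails at once if the gauge is pressed against the rail with more than 40 N (contact force between gauge and rail above 40 N).
It fails at once if the gauge is tipped over (angle between gauge's own z axis and vertical above 0.6 rad).
It fails at once if another thing on the table is shifted by more than 25 mm (distance of any of slicker, comb, canister, bristle, spray from where it was at the start of the episode above 0.025 m).
It also fails if it takes over 54 s, if anything falls off the work surface, if the arm or the gripper's body presses on something with over 40 N, if the wrist force passes 120 N, or if a joint passes its speed limit or range.

## Robot

A 6-joint arm with a two-finger parallel gripper is mounted at the origin on the work surface. World frame = base frame: x ahead of the robot, y to its left, z up, the work surface at z = 0. Lengths are in mm, angles in rad, forces in N, time in s.
With the tool pointing down it reaches from about 300 to 775 mm from the base axis. Payload 14.6 kg.
Tool frame: the origin (TCP) lies midway between the tips of the shut fingers; the grasp point (between the pads) lies manip.tcp_to_grasp behind it (manip.tcp_to_grasp is the distance from the TCP to the grasp point, in mm); x points along the fingers, z is the direction in which the jaws open and shut, and the axes are right-handed (so a half turn about x gives the same grasp; the last joint's range is limited). The gripper opens to 94 mm and grips with 3 to 60 N. Pads are 16 mm wide; open, the fingers measure 119 mm over their backs; the gripper's body (75 mm by 177 mm) begins 78 mm behind the grasp point.
Start: joints at [-1.356, 0.3, 1.521, -0, 1.321, -0.067], TCP at [152.94, -528.298, 205.446] pointing down, gripper open.
Joint ranges: [-3.03, 3.03], [-0.79, 2.21], [0.23, 2.52], [-1.04, 4.18], [0, 3.07], [-2.55, 2.55]. Speed limits (rad/s): [2.22, 2.22, 2.57, 3.14, 3.14, 3.14].

## Interface

Orientations are given as [roll, pitch, yaw] about the fixed x, y, z axes, in that order (R = Rz(yaw) Ry(pitch) Rx(roll)).
In Python, from cell import manip gives the robot as it stands.
- The arm moves only by the shell command python3 -m jog 'ROWS' [FORCE]. ROWS is JSON, a list of rows, each an object of numbers: "grip": the opening, from 0 (shut) to 1 (fully open); "tx", "ty", "tz": the shift along the tool's x, y, z in units of 40 mm (1.0 is 40 mm); "turn": the turn about the tool's x in units of 6 degrees (1.0 is 6 degrees). In form: [{"grip": .., "tx": .., "ty": .., "tz": .., "turn": ..}, ...]. A call has 1 to 12 rows; each row is the pose to reach, as a shift and turn from the pose commanded when the call began, along the tool's axes at that moment; what a row does not reach only later rows make up. A row lasts 1/12 s, in which the tool goes at most 41.7 mm and 7.16 degrees, less where a joint would pass 70% of its speed; a pose out of reach is approached as far as the arm can. A call with a gripper value outside its range is refused whole. The fingers move at their own pace and stop on an object; FORCE is the grip in N (left out, the last holds). Time passes only in rows, so rows that repeat a pose let the fingers close. It gives the time, the measured TCP pose, the force and the opening at its end, in the units of the state.
- manip.read_state(): the state, without advancing time (a new reading comes with each control period).
- manip.camera(name): name is "side" or "top"; returns a dict with "image" (420x560x3 uint8, red, green, blue), "fx", "fy", "cx", "cy" (pixels), "eye" and "attitude" of the camera in the world. Camera axes: x right, y up, looking along -z (the intrinsics and any distortion apply to the point x, -y, -z); pixel columns grow to the right and rows downward; lengths in mm; the calibration is good to about 2 mm. A picture is of the moment at which its call begins. There is no depth.
- manip.sign_off(): hands the job in, once; it reports no verdict.
The state is a dict: "clock": time; "joints": joint angles; "qd": joint speeds; "effort": joint torques, N m; "eef_pos": TCP position; "eef_rot": TCP orientation; "wrist_force": force on the tool from outside, world axes, zero at the start; "moment": the same for the moment, N m; "finger_gap": finger opening in mm.
Only numpy, scipy, OpenCV 4.12 (cv2) and the standard library are available. Lean on these libraries where they do the work, as an engineer would, in place of code of your own. Each camera call takes 0.05 s, during which the arm holds its last target. There are 200 camera calls.

## Working session

There is one attempt and no reset: what is moved stays moved. The work goes in short steps, Python scripts to look and compute and a shell command to move; the robot and the scene stay as the last step left them, time stands still between calls to the robot, and variables do not carry over. Pictures are saved under pics/ and viewed, about 8 in all and at most 12, crops included, and the job is handed in when it is done.

```bash
ls; mkdir -p pics; python3 - <<'E'
from cell import manip
import cv2
print(manip.read_state(), manip.tcp_to_grasp)
for n in("top","side"):
    c=manip.camera(n); print(n,{k:v for k,v in c.items() if k!='image'})
    cv2.imwrite(f'pics/{n}0.png',c['image'][:,:,::-1])
E
```

```text
pics
{'clock': 0.0, 'joints': array([-1.35560417e+00,  3.00479508e-01,  1.52163349e+00,  7.72607170e-06,
        1.32069608e+00, -6.66160729e-02]), 'qd': array([ 9.13593606e-04, -1.48527795e-04, -1.22842749e-05, -5.46937464e-05,
        1.80221906e-04, -1.72278410e-03]), 'effort': array([ 2.37617569e-03, -5.31810200e+01, -3.52734303e+01,  7.09101255e-02,
        2.43897020e-02, -1.34877673e-04]), 'eef_pos': array([ 152.88098139, -528.02927258,  204.85955195]), 'eef_rot': array([3.06882471, 1.56957988, 1.7798347 ]), 'wrist_force': array([0.13648359, 0.14675455, 0.15285733]), 'moment': array([-0.01020411,  0.04611642, -0.01350371]), 'finger_gap': 93.91374660199884} 18.8
top {'fx': 433.91631016081925, 'fy': 433.91631016081925, 'cx': 275.10607510050073, 'cy': 200.9838507319394, 'eye': array([ 391.27355242,   -2.91241673, 1067.15302253]), 'attitude': array([ 0.10603603,  0.00212251, -1.56085274])}
side {'fx': 524.3671547202212, 'fy': 524.3671547202212, 'cx': 268.73291239058955, 'cy': 211.35580504035278, 'eye': array([-134.6684552 ,  730.31087923,  811.01841449]), 'attitude': array([ 9.41102937e-01, -2.38659509e-03, -2.41150443e+00])}
```

View pics/top0.png

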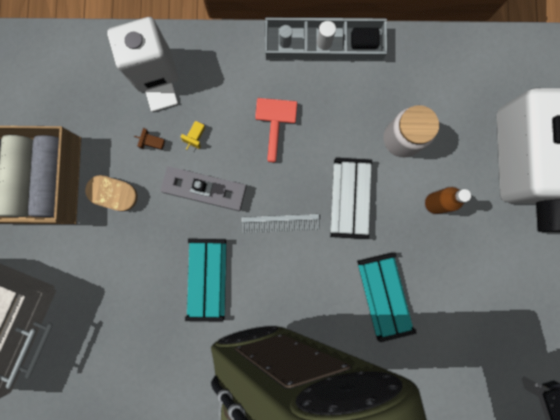

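View pics/side0.png

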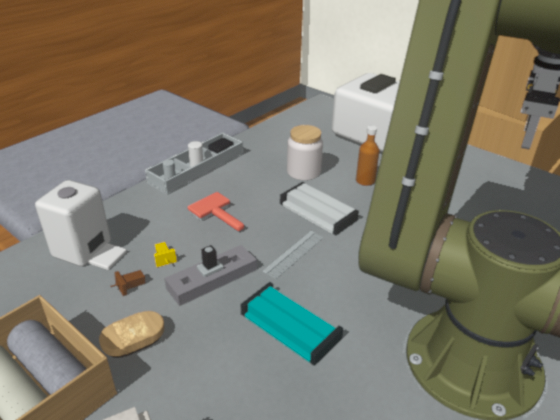

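```bash
cat > h.py <<'E'
import numpy as np, cv2
from scipy.spatial.transform import Rotation as R
from cell import manip
def rot(a): return R.from_euler('xyz',a).as_matrix()
def pix2pt(c,px,z):
    px=np.atleast_2d(np.asarray(px,float))
    d=np.c_[(px[:,0]-c['cx'])/c['fx'],-(px[:,1]-c['cy'])/c['fy'],-np.ones(len(px))]@rot(c['attitude']).T
    return c['eye']+d*((z-c['eye'][2])/d[:,2])[:,None]
def pt2pix(c,p):
    q=(np.atleast_2d(p)-c['eye'])@rot(c['attitude'])
    return np.c_[c['cx']-c['fx']*q[:,0]/q[:,2], c['cy']+c['fy']*q[:,1]/q[:,2]]
def crop(im,x,y,w,h,s,name):
    cv2.imwrite(name,cv2.resize(im[y:y+h,x:x+w,::-1],None,fx=s,fy=s,interpolation=cv2.INTER_CUBIC))
E
python3 - <<'E'
from h import *
c=manip.camera('top'); im=c['image']; np.savez('top0.npz',**c)
s=manip.camera('side'); np.savez('side0.npz',**s)
a=cv2.resize(im[155:220,155:255,::-1],None,fx=7,fy=7,interpolation=cv2.INTER_CUBIC)[:290]
a=cv2.resize(im[160:215,155:255,::-1],None,fx=5,fy=5,interpolation=cv2.INTER_CUBIC)
b=cv2.resize(im[150:245,325:380,::-1],None,fx=5,fy=5,interpolation=cv2.INTER_CUBIC)
o=np.zeros((475,780,3),np.uint8); o[:275,:500]=a; o[:475,505:780]=b
sc=cv2.resize(s['image'][235:305,160:265,::-1],None,fx=2.8,fy=2.8,interpolation=cv2.INTER_CUBIC); o[278:278+sc.shape[0],:sc.shape[1]]=sc[:197]
cv2.imwrite('pics/crop1.png',o)
for n,px,z in[('rest',[[205,188]],32),('rail',[[351,198]],32),('gauge',[[200,185]],56)]: print(n,pix2pt(c,px,z))
# groove profile across rail at some rows
g=im.astype(int)
for r in range(175,226,12): print(r,g[r,330:374].sum(1)//3)
E
```

```text
rest [[531.2177815  169.47134537  32.        ]]
rail [[ 510.39439847 -181.68137105   32.        ]]
gauge [[534.98125952 177.43865231  56.        ]]
175 [128 127 132 164 198 206 205 205 204 198 178 165 185 200 205 205 204 203
 203 201 200 200 200 191 155  90  81 141 188 202 204 205 203 203 202 200
 199 199 198 191 158 100  71  70]
187 [123 131 160 192 204 207 205 203 199 185 167 175 198 206 208 208 206 207
 206 204 203 202 198 176 126  81 119 172 199 206 208 206 205 206 205 202
 202 202 195 171 123  82  68  69]
199 [123 133 167 199 208 207 205 201 190 171 166 190 204 208 209 208 208 208
 206 205 205 205 195 157  89  84 149 193 206 208 208 207 207 207 205 204
 205 204 195 159  98  69  67  67]
211 [125 156 193 208 209 207 204 199 182 165 179 200 206 207 208 209 209 207
 206 206 206 199 173 119  78 122 176 200 205 206 207 207 207 207 206 206
 205 198 173 125  81  67  66  66]
223 [141 175 203 211 211 208 203 188 166 172 198 206 206 206 207 207 207 206
 206 207 205 195 155  86  84 149 194 203 205 205 206 207 206 206 206 205
 204 194 159  99  67  66  66  66]
```

View pics/crop1.png

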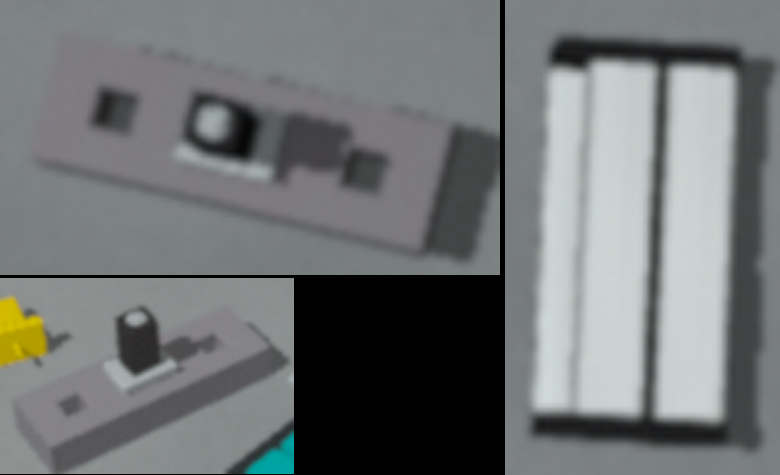

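```bash
python3 - <<'E'
from h import *
t=dict(np.load('top0.npz')); s=dict(np.load('side0.npz'))
print('pin top',pix2pt(t,[[198,184.4]],90),'side',pix2pt(s,[[208.2,249.3]],90))
im=t['image'].astype(int)
# rest: purple-ish grey mask
d=im[:,:,0]-im[:,:,1]; print('rest col',im[190,215],im[176,166],'table',im[215,205])
m=((d>3)&(im.sum(2)>240)).astype(np.uint8); m[:,:150]=0;m[:,260:]=0;m[:155]=0;m[225:]=0
m=cv2.morphologyEx(m,cv2.MORPH_OPEN,np.ones((3,3)))
cs=max(cv2.findContours(m,0,2)[0],key=cv2.contourArea); r=cv2.minAreaRect(cs); b=cv2.boxPoints(r)
W=pix2pt(t,b,32); print(r,W.round(1)); print('centre',W.mean(0),[np.linalg.norm(W[i]-W[(i+1)%4]) for i in range(4)])
L,Rr=pix2pt(t,[[177.8,182],[227.8,194]],32); print('sock',L,Rr,np.linalg.norm(L-Rr),'yaw',np.arctan2(-(L-Rr)[0],(L-Rr)[1]))
# groove
g=im.sum(2)/3; P=[]
for r in range(170,230):
    w=np.clip(195-g[r,346:364],0,None); P.append([346+(w*np.arange(18)).sum()/w.sum(),r, w.sum()/150])
P=np.array(P); G=pix2pt(t,P[:,:2],32); f=np.polyfit(G[:,0],G[:,1],1); print('groove width px',np.median(P[:,2]),'y=',f,'resid',np.std(G[:,1]-np.polyval(f,G[:,0])))
print('rail yaw',np.arctan(f[0]),'x range',G[:,0].min(),G[:,0].max())
for x in(480,510,540): print(x,np.polyval(f,x))
E1=pix2pt(t,[[325+548/5,150+40/5],[325+738/5,150+48/5],[325+533/5-0,150+435/5],[325+725/5,150+440/5]],32)
E1=pix2pt(t,[[325+(u-505)/5,150+v/5] for u,v in((553,38),(740,50),(533,433),(725,440))],32)
print(E1.round(1),E1.mean(0))
st=manip.read_state(); print(rot(st['eef_rot']).round(3))
E
```

```text
pin top [[531.48289323 175.96435185  90.        ]] side [[528.25083266 179.79987253  90.        ]]
rest col [66 65 68] [126 124 129] table [118 123 123]Traceback (most recent call last):
  File "<stdin>", line 9, in <module>
ValueError: max() iterable argument is empty
```

```bash
python3 - <<'E'
from h import *
t=dict(np.load('top0.npz')); s=dict(np.load('side0.npz'))
im=t['image'].astype(int)
d=im[:,:,0]-im[:,:,1]
m=((d>-2)&(im.sum(2)>240)).astype(np.uint8); m[:,:150]=0;m[:,260:]=0;m[:155]=0;m[225:]=0
m=cv2.morphologyEx(m,cv2.MORPH_OPEN,np.ones((3,3)))
cs=max(cv2.findContours(m,0,2)[0],key=cv2.contourArea); r=cv2.minAreaRect(cs); b=cv2.boxPoints(r)
W=pix2pt(t,b,32); print(r,W.round(1)); print('centre',W.mean(0),[np.linalg.norm(W[i]-W[(i+1)%4]) for i in range(4)])
L,Rr=pix2pt(t,[[177.8,182],[227.8,194]],32); print('sock',L,Rr,np.linalg.norm(L-Rr),'yaw',np.arctan2(-(L-Rr)[0],(L-Rr)[1]))
g=im.sum(2)/3; P=[]
for r in range(170,230):
    w=np.clip(195-g[r,346:364],0,None); P.append([346+(w*np.arange(18)).sum()/w.sum(),r, w.sum()/150])
P=np.array(P); G=pix2pt(t,P[:,:2],32); f=np.polyfit(G[:,0],G[:,1],1); print('groove width px',np.median(P[:,2]),'y=',f,'resid',np.std(G[:,1]-np.polyval(f,G[:,0])))
print('rail yaw',np.arctan(f[0]),'x range',G[:,0].min(),G[:,0].max())
for x in(480,510,540): print(x,np.polyval(f,x))
E1=pix2pt(t,[[325+(u-505)/5,150+v/5] for u,v in((553,38),(740,50),(533,433),(725,440))],32)
print(E1.round(1),E1.mean(0))
# base white strip front edge, gauge yaw
for z,p in((42,[(175,155),(270,178)]),): 
    Q=pix2pt(t,[[155+u/5,160+v/5] for u,v in p],z); q=Q[0]-Q[1]; print('base edge',Q,np.linalg.norm(q),'yaw',np.arctan2(-q[0],q[1]))
st=manip.read_state(); print(rot(st['eef_rot']).round(3))
E
```

```text
((202.40469360351562, 187.8971405029297), (81.87500762939453, 27.226844787597656), 13.495734214782715) [[521.5 278.9  32. ]
 [586.2 266.   32. ]
 [541.4  72.4  32. ]
 [477.2  86.5  32. ]]
centre [531.56850081 175.95267773  32.        ] [np.float64(66.03184888258197), np.float64(198.7542694882096), np.float64(65.67050568471223), np.float64(197.46262435478013)]
sock [545.17828789 235.47790978  32.        ] [517.19975601 114.25546123  32.        ] 124.40932552555634 yaw -0.2268311217809727
groove width px 2.1355555555555554 y= [-5.25735690e-02 -1.63468798e+02] resid 0.11188935141973719
rail yaw -0.05252521175400074 x range 436.128293977749 578.6087937862656
480 -188.70411077621532
510 -190.2813178467576
540 -191.85852491729986
[[ 608.6 -142.8   32. ]
 [ 603.5 -233.3   32. ]
 [ 417.5 -132.4   32. ]
 [ 415.1 -223.6   32. ]] [ 511.19983622 -183.03322035   32.        ]
base edge [[522.31070992 203.36289968  42.        ]
 [511.71475373 157.79032331  42.        ]] 46.78818232187545 yaw -0.22844839745457846
[[-0.     0.961  0.278]
 [ 0.001  0.278 -0.961]
 [-1.     0.    -0.001]]
```

```bash
cat >> h.py <<'E'
def go(x,y,z,ang):
    "units from measured pose to TCP target with jaw axis (tool z) at angle ang"
    s=manip.read_state(); M=rot(s['eef_rot']); d=M.T@(np.array([x,y,z])-s['eef_pos'])/40
    a=np.arctan2(M[1,2],M[0,2]); t=-(ang-a); t=(t+np.pi/2)%np.pi-np.pi/2
    print('t',round(s['clock'],2),'pos',s['eef_pos'].round(1),'tilt',M[:,0].round(3),'jaw',a.round(3),'gap',round(s['finger_gap'],1),'F',s['wrist_force'].round(1),'j6',s['joints'][5].round(2))
    print('tx %.3f ty %.3f tz %.3f turn %.3f'%(*d,np.degrees(t)/6))
E
r='{"grip":1,"tx":0,"ty":13.97,"tz":-14.29,"turn":4.87}'
python3 -m jog '[{"grip":1,"tx":0,"ty":13.97,"tz":-14.29,"turn":4.87},{"grip":1,"tx":0,"ty":13.97,"tz":-14.29,"turn":4.87},{"grip":1,"tx":0,"ty":13.97,"tz":-14.29,"turn":4.87},{"grip":1,"tx":0,"ty":13.97,"tz":-14.29,"turn":4.87},{"grip":1,"tx":0,"ty":13.97,"tz":-14.29,"turn":4.87},{"grip":1,"tx":0,"ty":13.97,"tz":-14.29,"turn":4.87},{"grip":1,"tx":0,"ty":13.97,"tz":-14.29,"turn":4.87},{"grip":1,"tx":0,"ty":13.97,"tz":-14.29,"turn":4.87},{"grip":1,"tx":0,"ty":13.97,"tz":-14.29,"turn":4.87},{"grip":1,"tx":0,"ty":13.97,"tz":-14.29,"turn":4.87},{"grip":1,"tx":0,"ty":13.97,"tz":-14.29,"turn":4.87},{"grip":1,"tx":0,"ty":13.97,"tz":-14.29,"turn":4.87}]' 30
python3 -c "
from h import *
go(531.5,176,150,-1.80)"
```

```text
clock: 1.2
eef_pos: [387.6, -89.6, 205.7]
eef_rot: [1.458, 1.57, -0.341]
wrist_force: [1.3, 0.3, 0.1]
finger_gap: 94.0
t 1.2 pos [387.6 -89.6 205.7] tilt [ 0.001 -0.    -1.   ] jaw -1.799 gap 94.0 F [1.3 0.3 0.1] j6 1.48
tx 1.394 ty 1.999 tz -7.282 turn 0.009
```

```bash

python3 -m jog '[{"grip":1,"tx":1.4,"ty":2,"tz":-7.28},{"grip":1,"tx":1.4,"ty":2,"tz":-7.28},{"grip":1,"tx":1.4,"ty":2,"tz":-7.28},{"grip":1,"tx":1.4,"ty":2,"tz":-7.28},{"grip":1,"tx":1.4,"ty":2,"tz":-7.28},{"grip":1,"tx":1.4,"ty":2,"tz":-7.28},{"grip":1,"tx":1.4,"ty":2,"tz":-7.28},{"grip":1,"tx":1.4,"ty":2,"tz":-7.28},{"grip":1,"tx":1.4,"ty":2,"tz":-7.28},{"grip":1,"tx":1.4,"ty":2,"tz":-7.28}]' 30
python3 -c "
from h import *
go(531.5,176,52,-1.80)
t=manip.camera('top');s=manip.camera('side')
o=np.zeros((450,800,3),np.uint8)
a=cv2.resize(t['image'][130:230,140:270],None,fx=3.4,fy=3.4); b=cv2.resize(s['image'][170:320,150:300],None,fx=3,fy=3);o[:340,:442]=a[:,:800];o[:,450-100+0+0:0]=0
o=np.hstack([np.vstack([a[:,:345],np.zeros((110,345,3),np.uint8)]),b]);cv2.imwrite('pics/v2.png',o[:,:,::-1])"
```

```text
t 1.2 pos [387.6 -89.6 205.7] tilt [ 0.001 -0.    -1.   ] jaw -1.799 gap 94.0 F [1.3 0.3 0.1] j6 1.48
tx 3.844 ty 1.997 tz -7.282 turn 0.009$[0]: bad value
```

View pics/v2.png

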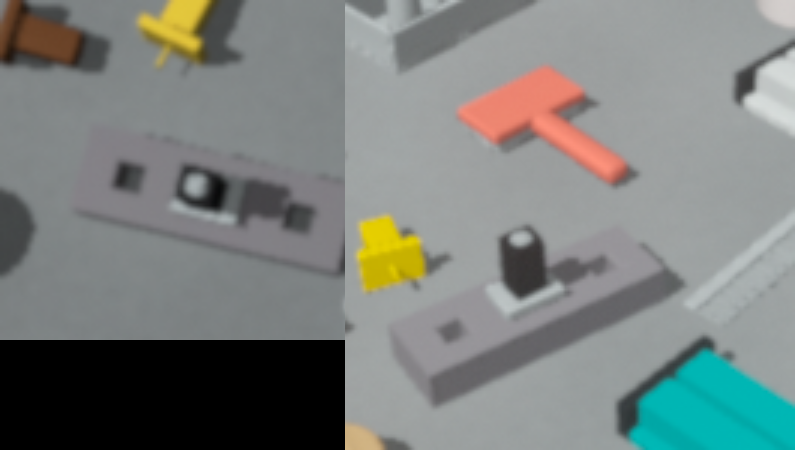

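The gauge (black column, side view ~(208,250); top ~(198,184)) stands square in the middle socket; brown and yellow look-alikes lie apart. All keys are needed in each row.

```bash

python3 -m jog '[{"grip":1,"tx":1.4,"ty":2,"tz":-7.28,"turn":0},{"grip":1,"tx":1.4,"ty":2,"tz":-7.28,"turn":0},{"grip":1,"tx":1.4,"ty":2,"tz":-7.28,"turn":0},{"grip":1,"tx":1.4,"ty":2,"tz":-7.28,"turn":0},{"grip":1,"tx":1.4,"ty":2,"tz":-7.28,"turn":0},{"grip":1,"tx":1.4,"ty":2,"tz":-7.28,"turn":0},{"grip":1,"tx":1.4,"ty":2,"tz":-7.28,"turn":0},{"grip":1,"tx":1.4,"ty":2,"tz":-7.28,"turn":0},{"grip":1,"tx":1.4,"ty":2,"tz":-7.28,"turn":0},{"grip":1,"tx":1.4,"ty":2,"tz":-7.28,"turn":0}]' 30
python3 -c "
from h import *
go(531.5,176,52,-1.80)
t=manip.camera('top');s=manip.camera('side')
a=cv2.resize(t['image'][130:230,150:250],None,fx=3.5,fy=3.5); b=cv2.resize(s['image'][160:310,150:290],None,fx=3,fy=3)
o=np.hstack([np.vstack([a,np.zeros((100,350,3),np.uint8)]),b]);cv2.imwrite('pics/v3.png',o[:,:,::-1])"
```

```text
clock: 2.13
eef_pos: [530.9, 173.6, 148.8]
eef_rot: [-0.98, 1.569, -2.778]
wrist_force: [-0.2, -0.8, 0.4]
finger_gap: 94.2
t 2.13 pos [530.9 173.6 148.8] tilt [-0.001 -0.    -1.   ] jaw -1.798 gap 94.2 F [-0.2 -0.8  0.4] j6 2.05
tx 2.420 ty 0.004 tz -0.064 turn 0.017
```

View pics/v3.png

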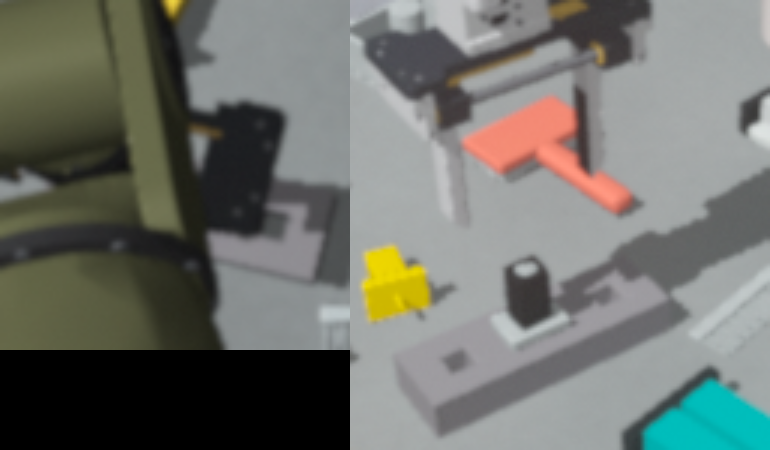

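```bash

python3 -m jog '[{"grip":1,"tx":1.2,"ty":0,"tz":-0.06,"turn":0},{"grip":1,"tx":1.8,"ty":0,"tz":-0.06,"turn":0},{"grip":1,"tx":2.42,"ty":0,"tz":-0.06,"turn":0},{"grip":0.6,"tx":2.42,"ty":0,"tz":-0.06,"turn":0},{"grip":0.2,"tx":2.42,"ty":0,"tz":-0.06,"turn":0},{"grip":0.2,"tx":2.42,"ty":0,"tz":-0.06,"turn":0},{"grip":0.1,"tx":2.42,"ty":0,"tz":-0.06,"turn":0},{"grip":0.1,"tx":2.42,"ty":0,"tz":-0.06,"turn":0},{"grip":0.1,"tx":2.42,"ty":0,"tz":-0.06,"turn":0},{"grip":0.1,"tx":2.42,"ty":0,"tz":-0.06,"turn":0},{"grip":0.1,"tx":2.42,"ty":0,"tz":-0.06,"turn":0},{"grip":0.1,"tx":2.42,"ty":0,"tz":-0.06,"turn":0}]' 45
python3 -c "
from h import *
go(531.5,176,150,-1.80)"
```

```text
clock: 3.23
eef_pos: [531.6, 176.3, 52.9]
eef_rot: [2.027, 1.571, 0.229]
wrist_force: [1.0, 0.6, -0.6]
finger_gap: 37.4
t 3.23 pos [531.6 176.3  52.9] tilt [ 0.  0. -1.] jaw -1.799 gap 37.4 F [ 1.   0.6 -0.6] j6 2.05
tx -2.429 ty -0.001 tz 0.007 turn 0.011
```

```bash

python3 -m jog '[{"grip":0.1,"tx":0,"ty":0,"tz":0,"turn":0},{"grip":0.1,"tx":0,"ty":0,"tz":0,"turn":0},{"grip":0.1,"tx":0,"ty":0,"tz":0,"turn":0},{"grip":0.1,"tx":0,"ty":0,"tz":0,"turn":0},{"grip":0.1,"tx":0,"ty":0,"tz":0,"turn":0},{"grip":0.1,"tx":0,"ty":0,"tz":0,"turn":0}]' 45
python3 -c "
from h import *
go(531.5,176,130,-1.80)"
```

```text
clock: 3.73
eef_pos: [531.6, 176.3, 52.7]
eef_rot: [2.653, 1.571, 0.854]
wrist_force: [0.9, 1.1, 0.7]
finger_gap: 25.2
t 3.73 pos [531.6 176.3  52.7] tilt [ 0.  0. -1.] jaw -1.799 gap 25.2 F [0.9 1.1 0.7] j6 2.05
tx -1.932 ty -0.000 tz 0.008 turn 0.010
```

```bash

python3 -m jog '[{"grip":0.1,"tx":-0.5,"ty":0,"tz":0,"turn":0},{"grip":0.1,"tx":-1.2,"ty":0,"tz":0,"turn":0},{"grip":0.1,"tx":-1.6,"ty":0,"tz":0,"turn":0},{"grip":0.1,"tx":-1.6,"ty":0,"tz":0,"turn":0},{"grip":0.1,"tx":-1.6,"ty":0,"tz":0,"turn":0}]' 45
python3 -c "
from h import *
go(510,-178,90,-1.623)"
```

```text
clock: 4.15
eef_pos: [531.6, 176.1, 116.5]
eef_rot: [1.897, 1.57, 0.097]
wrist_force: [-0.2, -0.1, -2.8]
finger_gap: 26.0
t 4.15 pos [531.6 176.1 116.5] tilt [ 0.001  0.    -1.   ] jaw -1.799 gap 26.0 F [-0.2 -0.1 -2.8] j6 2.05
tx 0.661 ty 1.478 tz 8.746 turn -1.681
```

```bash

python3 -m jog '[{"grip":0.1,"tx":0,"ty":0.3,"tz":1,"turn":-0.3},{"grip":0.1,"tx":0,"ty":0.6,"tz":2,"turn":-0.6},{"grip":0.1,"tx":0,"ty":0.8,"tz":3,"turn":-0.9},{"grip":0.1,"tx":0,"ty":1,"tz":4,"turn":-1.2},{"grip":0.1,"tx":0,"ty":1.2,"tz":5,"turn":-1.68},{"grip":0.1,"tx":0,"ty":1.4,"tz":6,"turn":-1.68},{"grip":0.1,"tx":0,"ty":1.48,"tz":7,"turn":-1.68},{"grip":0.1,"tx":0,"ty":1.48,"tz":8,"turn":-1.68},{"grip":0.1,"tx":0.1,"ty":1.48,"tz":8.75,"turn":-1.68},{"grip":0.1,"tx":0.3,"ty":1.48,"tz":8.75,"turn":-1.68},{"grip":0.1,"tx":0.45,"ty":1.48,"tz":8.75,"turn":-1.68},{"grip":0.1,"tx":0.45,"ty":1.48,"tz":8.75,"turn":-1.68}]' 45
python3 -c "
from h import *
go(510,-180,75,-1.623)
t=manip.camera('top');s=manip.camera('side')
np.savez('side4.npz',**s)
a=cv2.resize(t['image'][130:250,300:410],None,fx=3.3,fy=3.3); b=cv2.resize(s['image'][120:250,240:380],None,fx=3,fy=3)
o=np.hstack([a[:390],b[:390]]);cv2.imwrite('pics/v4.png',o[:,:,::-1])"
```

```text
clock: 5.15
eef_pos: [508.9, -177.2, 96.0]
eef_rot: [-1.964, 1.566, 2.696]
wrist_force: [-1.1, 0.2, -2.3]
finger_gap: 25.6
t 5.15 pos [ 508.9 -177.2   96. ] tilt [-0.004  0.002 -1.   ] jaw -1.623 gap 25.6 F [-1.1  0.2 -2.3] j6 1.22
tx 0.524 ty 0.032 tz 0.070 turn -0.002
```

View pics/v4.png

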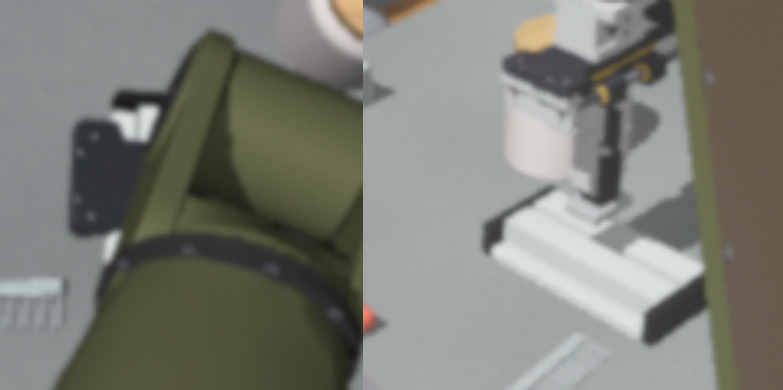

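Gauge held upright over the rail, short of the groove (side view gauge base ~(437,188) in full-image px terms).  Lower to near touch.

```bash

python3 -m jog '[{"grip":0.1,"tx":0.25,"ty":0,"tz":0.07,"turn":0},{"grip":0.1,"tx":0.5,"ty":0,"tz":0.07,"turn":0},{"grip":0.1,"tx":0.55,"ty":0,"tz":0.07,"turn":0},{"grip":0.1,"tx":0.55,"ty":0,"tz":0.07,"turn":0},{"grip":0.1,"tx":0.55,"ty":0,"tz":0.07,"turn":0},{"grip":0.1,"tx":0.55,"ty":0,"tz":0.07,"turn":0}]' 45
python3 -c "
from h import *
go(510,-180,71,-1.623)"
python3 -m jog '[{"grip":0.1,"tx":0.02,"ty":0,"tz":0,"turn":0},{"grip":0.1,"tx":0.04,"ty":0,"tz":0,"turn":0},{"grip":0.1,"tx":0.04,"ty":0,"tz":0,"turn":0}]'
python3 -m jog '[{"grip":0.1,"tx":0.02,"ty":0,"tz":0,"turn":0},{"grip":0.1,"tx":0.02,"ty":0,"tz":0,"turn":0},{"grip":0.1,"tx":0.02,"ty":0,"tz":0,"turn":0}]'
```

```text
clock: 5.75
eef_pos: [510.1, -180.9, 76.9]
eef_rot: [1.32, 1.57, -0.303]
wrist_force: [-0.1, 0.0, -1.7]
finger_gap: 25.7
t 5.75 pos [ 510.1 -180.9   76.9] tilt [ 0. -0. -1.] jaw -1.623 gap 25.7 F [-0.1  0.  -1.7] j6 1.21
tx 0.149 ty -0.004 tz -0.022 turn 0.000
clock: 6.0
eef_pos: [509.9, -180.9, 75.1]
eef_rot: [1.594, 1.571, -0.029]
wrist_force: [0.4, -0.7, -2.7]
finger_gap: 25.7
clock: 6.25
eef_pos: [509.9, -180.9, 74.3]
eef_rot: [1.91, 1.571, 0.287]
wrist_force: [-0.3, -0.2, -2.9]
finger_gap: 25.7
```

```bash

for i in 1 2 3; do python3 -m jog '[{"grip":0.1,"tx":0.02,"ty":0,"tz":0,"turn":0},{"grip":0.1,"tx":0.03,"ty":0,"tz":0,"turn":0},{"grip":0.1,"tx":0.03,"ty":0,"tz":0,"turn":0}]' | grep -E "pos|force"; done
```

```text
eef_pos: [509.8, -180.9, 73.0]
wrist_force: [-0.1, -0.0, -2.2]
eef_pos: [509.9, -180.9, 71.8]
wrist_force: [-0.3, 0.3, -2.2]
eef_pos: [509.9, -180.9, 70.7]
wrist_force: [-0.4, -0.6, -1.0]
```

```bash

for i in 1 2; do python3 -m jog '[{"grip":0.1,"tx":0.01,"ty":0,"tz":0,"turn":0},{"grip":0.1,"tx":0.01,"ty":0,"tz":0,"turn":0},{"grip":0.1,"tx":0.01,"ty":0,"tz":0,"turn":0}]' | grep -E "pos|force"; done
```

```text
eef_pos: [510.0, -180.9, 70.5]
wrist_force: [-0.8, 0.0, 1.4]
eef_pos: [510.1, -181.0, 70.3]
wrist_force: [-1.9, 0.7, 4.7]
```

```bash

python3 -m jog '[{"grip":0.1,"tx":0,"ty":0,"tz":0.03,"turn":0},{"grip":0.1,"tx":0,"ty":0,"tz":0.06,"turn":0},{"grip":0.1,"tx":0,"ty":0,"tz":0.09,"turn":0},{"grip":0.1,"tx":0,"ty":0,"tz":0.12,"turn":0},{"grip":0.1,"tx":0,"ty":0,"tz":0.12,"turn":0}]' | grep -E "pos|force"
for i in 1 2; do python3 -m jog '[{"grip":0.1,"tx":0,"ty":0,"tz":0.02,"turn":0},{"grip":0.1,"tx":0,"ty":0,"tz":0.03,"turn":0},{"grip":0.1,"tx":0,"ty":0,"tz":0.03,"turn":0}]' | grep -E "pos|force"; done
```

```text
eef_pos: [510.0, -185.8, 70.3]
wrist_force: [0.9, 2.5, 4.5]
eef_pos: [509.8, -186.9, 70.1]
wrist_force: [0.7, 2.7, 5.4]
eef_pos: [509.3, -188.4, 69.5]
wrist_force: [0.8, -1.9, -0.5]
```

```bash

python3 -m jog '[{"grip":0.1,"tx":0,"ty":0,"tz":0.02,"turn":0},{"grip":0.1,"tx":0,"ty":0,"tz":0.02,"turn":0},{"grip":0.1,"tx":0,"ty":0,"tz":0.02,"turn":0}]' | grep -E "pos|force"
for i in 1 2; do python3 -m jog '[{"grip":0.1,"tx":0.02,"ty":0,"tz":0,"turn":0},{"grip":0.1,"tx":0.02,"ty":0,"tz":0,"turn":0},{"grip":0.1,"tx":0.02,"ty":0,"tz":0,"turn":0}]' | grep -E "pos|force"; done
```

```text
eef_pos: [509.2, -188.9, 69.5]
wrist_force: [-0.7, 0.0, -2.1]
eef_pos: [509.4, -188.9, 68.9]
wrist_force: [-0.4, 0.5, -2.9]
eef_pos: [509.5, -188.9, 68.2]
wrist_force: [-0.7, -0.0, -2.5]
```

```bash

for i in 1 2 3 4; do python3 -m jog '[{"grip":0.1,"tx":0.015,"ty":0,"tz":0,"turn":0},{"grip":0.1,"tx":0.03,"ty":0,"tz":0,"turn":0},{"grip":0.1,"tx":0.03,"ty":0,"tz":0,"turn":0}]' | grep -E "pos|force"; done
```

```text
eef_pos: [509.5, -188.9, 67.0]
wrist_force: [0.7, -1.0, -1.9]
eef_pos: [509.4, -188.9, 65.7]
wrist_force: [0.1, -0.4, -2.3]
eef_pos: [509.4, -188.9, 64.5]
wrist_force: [0.7, -2.0, -2.4]
eef_pos: [509.7, -189.0, 63.9]
wrist_force: [-1.4, -0.1, 3.3]
```

```bash

python3 -m jog '[{"grip":0.1,"tx":0.03,"ty":0,"tz":0,"turn":0},{"grip":0.1,"tx":0.06,"ty":0,"tz":0,"turn":0},{"grip":0.1,"tx":0.09,"ty":0,"tz":0,"turn":0},{"grip":0.1,"tx":0.12,"ty":0,"tz":0,"turn":0},{"grip":0.1,"tx":0.15,"ty":0,"tz":0,"turn":0},{"grip":0.1,"tx":0.18,"ty":0,"tz":0,"turn":0},{"grip":0.1,"tx":0.21,"ty":0,"tz":0,"turn":0},{"grip":0.1,"tx":0.21,"ty":0,"tz":0,"turn":0}]'
for i in 1 2; do python3 -m jog '[{"grip":0.1,"tx":0.015,"ty":0,"tz":0,"turn":0},{"grip":0.1,"tx":0.015,"ty":0,"tz":0,"turn":0},{"grip":0.1,"tx":0.015,"ty":0,"tz":0,"turn":0}]' | grep -E "pos|force"; done
```

```text
clock: 10.83
eef_pos: [509.7, -189.0, 55.6]
eef_rot: [1.222, 1.57, -0.401]
wrist_force: [-1.8, 0.5, 7.0]
finger_gap: 25.8
eef_pos: [509.8, -189.0, 55.2]
wrist_force: [-2.1, 0.6, 7.7]
eef_pos: [509.7, -189.0, 54.6]
wrist_force: [-2.9, 1.0, 6.8]
```

```bash

for i in 1 2 3 ; do python3 -m jog '[{"grip":0.1,"tx":0.015,"ty":0,"tz":0,"turn":0},{"grip":0.1,"tx":0.015,"ty":0,"tz":0,"turn":0},{"grip":0.1,"tx":0.015,"ty":0,"tz":0,"turn":0}]' | grep -E "pos|force"; done
```

```text
eef_pos: [509.8, -189.0, 54.0]
wrist_force: [-1.5, 0.2, 7.7]
eef_pos: [509.8, -189.0, 53.4]
wrist_force: [-2.1, -0.1, 7.7]
eef_pos: [509.8, -189.0, 52.8]
wrist_force: [-1.7, -0.7, 8.5]
```

```bash

for i in 1 2 3 ; do python3 -m jog '[{"grip":0.1,"tx":0.01,"ty":0,"tz":0,"turn":0},{"grip":0.1,"tx":0.01,"ty":0,"tz":0,"turn":0},{"grip":0.1,"tx":0.01,"ty":0,"tz":0,"turn":0}]' | grep -E "pos|force"; done
```

```text
eef_pos: [509.8, -189.0, 52.7]
wrist_force: [-3.8, 0.8, 11.2]
eef_pos: [509.8, -189.0, 52.7]
wrist_force: [-5.6, 0.6, 15.9]
eef_pos: [509.9, -189.0, 52.6]
wrist_force: [-7.3, 2.9, 20.4]
```

```bash

python3 -m jog '[{"grip":0.1,"tx":0,"ty":0,"tz":0,"turn":0},{"grip":0.1,"tx":0,"ty":0,"tz":0,"turn":0},{"grip":0.1,"tx":0,"ty":0,"tz":0,"turn":0},{"grip":0.1,"tx":0,"ty":0,"tz":0,"turn":0},{"grip":0.1,"tx":0,"ty":0,"tz":0,"turn":0},{"grip":0.1,"tx":0,"ty":0,"tz":0,"turn":0},{"grip":0.1,"tx":0,"ty":0,"tz":0,"turn":0},{"grip":0.1,"tx":0,"ty":0,"tz":0,"turn":0},{"grip":0.1,"tx":0,"ty":0,"tz":0,"turn":0},{"grip":0.1,"tx":0,"ty":0,"tz":0,"turn":0},{"grip":0.1,"tx":0,"ty":0,"tz":0,"turn":0},{"grip":0.1,"tx":0,"ty":0,"tz":0,"turn":0}]' | grep -vE "rot"
python3 -c "
from h import *
go(510,-189,95,-1.623)
s=manip.camera('side')
cv2.imwrite('pics/v5.png',cv2.resize(s['image'][140:230,270:370,::-1],None,fx=6,fy=6,interpolation=cv2.INTER_CUBIC))"
```

```text
clock: 13.83
eef_pos: [509.9, -189.0, 52.6]
wrist_force: [-6.8, 2.2, 19.2]
finger_gap: 26.2
t 13.83 pos [ 509.9 -189.    52.6] tilt [ 0.001 -0.    -1.   ] jaw -1.623 gap 26.2 F [-6.8  2.2 19.2] j6 1.2
tx -1.060 ty 0.005 tz 0.000 turn -0.000
```

View pics/v5.png

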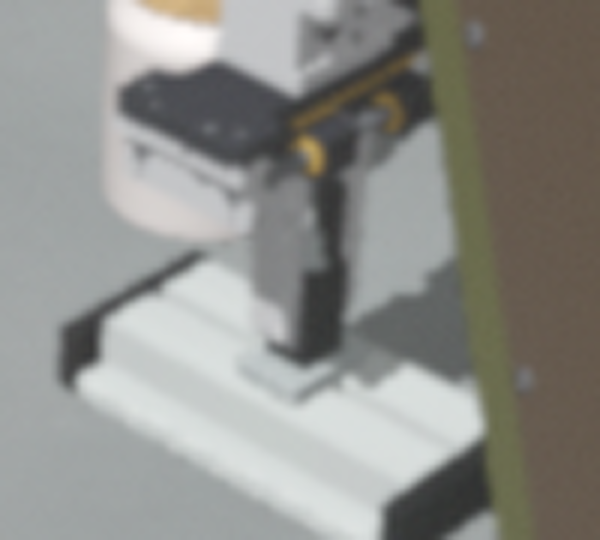

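Base flat with the contact travel 64.2→52.7 mm, so the reading is about 11.5 mm, depth about 6.5 mm: left socket.

```bash

python3 -m jog '[{"grip":0.1,"tx":-0.2,"ty":0,"tz":0,"turn":0},{"grip":0.1,"tx":-0.6,"ty":0,"tz":0,"turn":0},{"grip":0.1,"tx":-1.1,"ty":0,"tz":0,"turn":0},{"grip":0.1,"tx":-1.6,"ty":0,"tz":0,"turn":0},{"grip":0.1,"tx":-1.6,"ty":0,"tz":0,"turn":0},{"grip":0.1,"tx":-1.6,"ty":0,"tz":0,"turn":0}]' | grep -vE "rot"
python3 -c "
from h import *
go(545.3,236,116,-1.80)"
```

```text
clock: 14.38
eef_pos: [509.7, -188.9, 115.0]
wrist_force: [-0.4, -0.2, -1.9]
finger_gap: 25.8
t 14.38 pos [ 509.7 -188.9  115. ] tilt [ 0.001 -0.    -1.   ] jaw -1.623 gap 25.8 F [-0.4 -0.2 -1.9] j6 1.2
tx -0.029 ty 0.335 tz -10.654 turn 1.690
```

```bash

python3 -m jog '[{"grip":0.1,"tx":0,"ty":0,"tz":-1,"turn":0.2},{"grip":0.1,"tx":0,"ty":0.1,"tz":-2,"turn":0.4},{"grip":0.1,"tx":0,"ty":0.1,"tz":-3,"turn":0.6},{"grip":0.1,"tx":0,"ty":0.2,"tz":-4,"turn":0.8},{"grip":0.1,"tx":0,"ty":0.2,"tz":-5,"turn":1},{"grip":0.1,"tx":0,"ty":0.3,"tz":-6,"turn":1.2},{"grip":0.1,"tx":0,"ty":0.34,"tz":-7,"turn":1.4},{"grip":0.1,"tx":0,"ty":0.34,"tz":-8,"turn":1.6},{"grip":0.1,"tx":0,"ty":0.34,"tz":-9,"turn":1.69},{"grip":0.1,"tx":0,"ty":0.34,"tz":-9.8,"turn":1.69},{"grip":0.1,"tx":0,"ty":0.34,"tz":-10.4,"turn":1.69},{"grip":0.1,"tx":0,"ty":0.34,"tz":-10.65,"turn":1.69}]' | grep -vE "rot"
python3 -m jog '[{"grip":0.1,"tx":0,"ty":0,"tz":0,"turn":0},{"grip":0.1,"tx":0,"ty":0,"tz":0,"turn":0},{"grip":0.1,"tx":0,"ty":0,"tz":0,"turn":0},{"grip":0.1,"tx":0,"ty":0,"tz":0,"turn":0}]' | grep -vE "rot"
python3 -c "
from h import *
go(545.3,236,75,-1.80)"
```

```text
clock: 15.38
eef_pos: [544.2, 238.6, 112.7]
wrist_force: [0.0, -0.0, -2.2]
finger_gap: 25.8
clock: 15.72
eef_pos: [545.5, 234.4, 114.7]
wrist_force: [-0.6, -0.0, -2.0]
finger_gap: 25.9
t 15.72 pos [545.5 234.4 114.7] tilt [-0. -0. -1.] jaw -1.802 gap 25.9 F [-0.6 -0.  -2. ] j6 2.15
tx 0.992 ty -0.013 tz -0.038 turn -0.015
```

```bash

python3 -m jog '[{"grip":0.1,"tx":0.4,"ty":-0.01,"tz":-0.04,"turn":0},{"grip":0.1,"tx":0.8,"ty":-0.01,"tz":-0.04,"turn":0},{"grip":0.1,"tx":0.98,"ty":-0.01,"tz":-0.04,"turn":0},{"grip":0.1,"tx":0.98,"ty":-0.01,"tz":-0.04,"turn":0},{"grip":0.1,"tx":0.98,"ty":-0.01,"tz":-0.04,"turn":0}]' | grep -vE "rot"
python3 -c "
from h import *
go(545.3,236,53,-1.80)
s=manip.camera('side')
cv2.imwrite('pics/v6.png',cv2.resize(s['image'][200:310,140:270,::-1],None,fx=5,fy=5,interpolation=cv2.INTER_CUBIC))
print(pt2pix(s,[[545.3,236,32],[545.3,236,36.3]]))"
```

```text
clock: 16.13
eef_pos: [545.5, 237.0, 76.0]
wrist_force: [0.7, -0.5, -2.6]
finger_gap: 26.1
t 16.13 pos [545.5 237.   76. ] tilt [-0. -0. -1.] jaw -1.801 gap 26.1 F [ 0.7 -0.5 -2.6] j6 2.15
tx 0.574 ty 0.001 tz 0.024 turn -0.007
[[185.20451109 279.22001762]
 [185.02049218 277.74660951]]
```

View pics/v6.png

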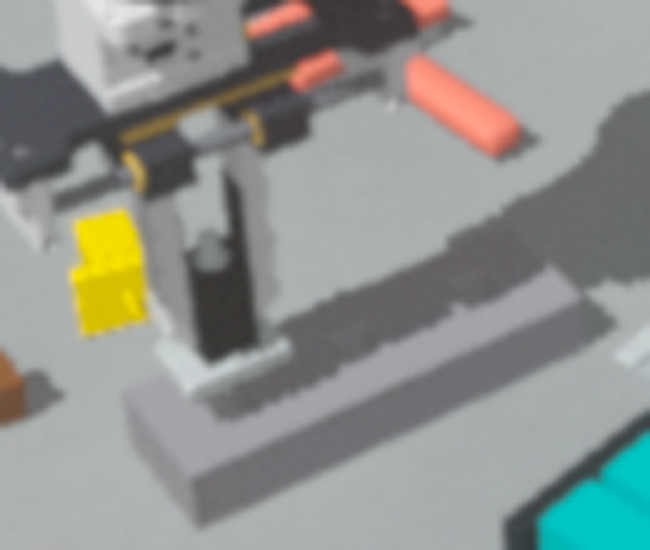

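The indicator pin stands well up (crop ~(210,250)); the base hides the socket, whose earlier side pixel (185,280) matches my target's projection (185.2,279.2). Lowering with force watch.

```bash

python3 -m jog '[{"grip":0.1,"tx":0.1,"ty":0,"tz":0.02,"turn":0},{"grip":0.1,"tx":0.25,"ty":0,"tz":0.02,"turn":0},{"grip":0.1,"tx":0.25,"ty":0,"tz":0.02,"turn":0},{"grip":0.1,"tx":0.25,"ty":0,"tz":0.02,"turn":0}]' | grep -vE "rot"
python3 -m jog '[{"grip":0.1,"tx":0.1,"ty":0,"tz":0,"turn":0},{"grip":0.1,"tx":0.2,"ty":0,"tz":0,"turn":0},{"grip":0.1,"tx":0.28,"ty":0,"tz":0,"turn":0},{"grip":0.1,"tx":0.28,"ty":0,"tz":0,"turn":0},{"grip":0.1,"tx":0.28,"ty":0,"tz":0,"turn":0}]' | grep -vE "rot"
```

```text
clock: 16.52
eef_pos: [545.0, 236.6, 65.4]
wrist_force: [-0.1, 0.4, -2.1]
finger_gap: 25.8
clock: 16.93
eef_pos: [545.0, 236.7, 54.2]
wrist_force: [-0.1, 0.3, -1.9]
finger_gap: 25.6
```

```bash

for i in 1 2 3; do python3 -m jog '[{"grip":0.1,"tx":0.015,"ty":0,"tz":0,"turn":0},{"grip":0.1,"tx":0.015,"ty":0,"tz":0,"turn":0},{"grip":0.1,"tx":0.015,"ty":0,"tz":0,"turn":0}]' | grep -E "pos|force"; done
```

```text
eef_pos: [545.2, 236.7, 54.0]
wrist_force: [-0.1, 0.7, -1.8]
eef_pos: [545.1, 236.7, 53.3]
wrist_force: [-0.6, 0.3, -1.7]
eef_pos: [545.2, 236.7, 52.7]
wrist_force: [0.7, -0.9, -1.7]
```

```bash

python3 -m jog '[{"grip":0.1,"tx":0.01,"ty":0,"tz":0,"turn":0},{"grip":0.1,"tx":0.01,"ty":0,"tz":0,"turn":0},{"grip":0.1,"tx":0.01,"ty":0,"tz":0,"turn":0}]' | grep -E "pos|force"
python3 -m jog '[{"grip":0.32,"tx":0,"ty":0,"tz":0,"turn":0},{"grip":0.4,"tx":0,"ty":0,"tz":0,"turn":0},{"grip":0.6,"tx":0,"ty":0,"tz":0,"turn":0},{"grip":0.8,"tx":0,"ty":0,"tz":0,"turn":0},{"grip":1,"tx":0,"ty":0,"tz":0,"turn":0},{"grip":1,"tx":0,"ty":0,"tz":0,"turn":0},{"grip":1,"tx":0,"ty":0,"tz":0,"turn":0},{"grip":1,"tx":0,"ty":0,"tz":0,"turn":0},{"grip":1,"tx":0,"ty":0,"tz":0,"turn":0},{"grip":1,"tx":0,"ty":0,"tz":0,"turn":0},{"grip":1,"tx":0,"ty":0,"tz":0,"turn":0}]' | grep -vE "rot"
```

```text
eef_pos: [545.2, 236.7, 52.7]
wrist_force: [-2.1, -1.4, 6.0]
clock: 18.85
eef_pos: [545.1, 236.7, 52.3]
wrist_force: [-0.5, -1.0, -0.2]
finger_gap: 92.6
```

```bash

python3 -m jog '[{"grip":1,"tx":-0.5,"ty":0,"tz":0,"turn":0},{"grip":1,"tx":-1.2,"ty":0,"tz":0,"turn":0},{"grip":1,"tx":-2,"ty":0,"tz":0,"turn":0},{"grip":1,"tx":-3,"ty":0,"tz":0,"turn":0},{"grip":1,"tx":-3.7,"ty":0,"tz":0,"turn":0},{"grip":1,"tx":-3.7,"ty":0,"tz":1,"turn":0},{"grip":1,"tx":-3.7,"ty":0,"tz":2,"turn":0},{"grip":1,"tx":-3.7,"ty":0,"tz":3,"turn":0},{"grip":1,"tx":-3.7,"ty":0,"tz":4,"turn":0},{"grip":1,"tx":-3.7,"ty":0,"tz":5,"turn":0},{"grip":1,"tx":-3.7,"ty":0,"tz":6,"turn":0},{"grip":1,"tx":-3.7,"ty":0,"tz":7,"turn":0}]' | grep -vE "rot"
python3 -m jog '[{"grip":1,"tx":0,"ty":0,"tz":0,"turn":0},{"grip":1,"tx":0,"ty":0,"tz":0,"turn":0},{"grip":1,"tx":0,"ty":0,"tz":0,"turn":0},{"grip":1,"tx":0,"ty":0,"tz":0,"turn":0}]' | grep -vE "rot"
python3 -c "
from h import *
t=manip.camera('top');s=manip.camera('side');np.savez('topf.npz',**t);np.savez('sidef.npz',**s)
a=cv2.resize(t['image'][150:220,150:250],None,fx=4,fy=4,interpolation=cv2.INTER_CUBIC); b=cv2.resize(s['image'][220:310,150:250],None,fx=4,fy=4,interpolation=cv2.INTER_CUBIC)
o=np.hstack([np.vstack([a,np.zeros((80,400,3),np.uint8)]),b]);cv2.imwrite('pics/v7.png',o[:,:,::-1])"
```

```text
clock: 19.85
eef_pos: [480.7, -37.6, 200.5]
wrist_force: [1.5, -0.3, 0.3]
finger_gap: 94.0
clock: 20.18
eef_pos: [481.7, -35.0, 200.3]
wrist_force: [-0.3, 0.5, -0.0]
finger_gap: 94.1
```

View pics/v7.png

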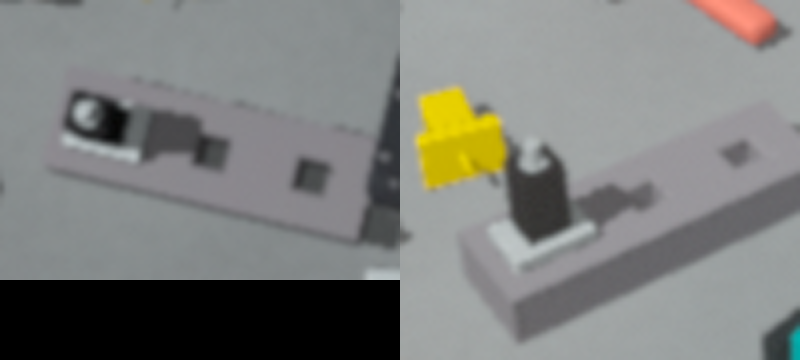

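The gauge stands upright in the left socket (pin top: top px (172,177), side px (183,256)). One numeric check of pin position and height, then hand in.

```bash
python3 -c "
from h import *
t=dict(np.load('topf.npz'));s=dict(np.load('sidef.npz'))
for z in(90,98,101.5,105): print(z,pix2pt(t,[[172,177]],z)[0].round(1),pix2pt(s,[[183,255.8]],z)[0].round(1))
print('rd8/11.5 side px',pt2pix(s,[[545.2,236.7,98],[545.2,236.7,101.5]]))
print(manip.read_state()['wrist_force'].round(1))
manip.sign_off()"
```

```text
90 [547.9 235.7  90. ] [551.9 229.4  90. ]
98 [546.7 233.8  98. ] [544.3 234.9  98. ]
101.5 [546.1 232.9 101.5] [541.  237.3 101.5]
105 [545.5 232.1 105. ] [537.6 239.8 105. ]
rd8/11.5 side px [[182.05746374 256.03362581]
 [181.89629757 254.74702994]]
[-0.1  0.4  0.1]
the job is handed in; nothing more can be done
```

The gauge now stands upright and released in the left socket with its indicator pin still up, and I have handed the job in at about 20 s of the 54 s.

- **Groove search:** I felt across the rail at about 7 N until the force dropped at y ≈ -188.4 mm. I then lowered the probe freely. It met no force for about 6 mm below the top face, so it was well past the 2 mm mark before it touched the floor.
- **Pressing:** I seated the base with about 22 N on the rail and held it for more than 1 s, well under the 40 N limit.
- **Depth:** the arm travelled about 11.5 mm between the floor contact and the base sitting flat. That gives a depth of about 6.5 mm, shallower than 10 mm, so I chose the left socket.
- **Placing:** the gauge was released about 1 mm from where I measured the left socket. The final pictures show it upright and the wrist force is near zero.

**One disagreement:** in the last pictures the two cameras put the pin top at about 98 mm, a reading of about 8 mm. The arm's travel puts it at 11.5 mm. That gap is within a few millimetres of picking error on coarse pixels, and both values put the groove in the left socket or within its allowed margin. I took the arm's value as the better one.

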